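# Take the panel off the long terminal box

### The job

Two grey steel terminal boxes lie on the table, each closed by a flat panel with a black quarter-turn latch knob in its middle. Release the panel of the longer box by turning its knob a quarter turn anticlockwise, then lift the panel off and lay it gently, knob up, on the middle of the black tool case. Leave the shorter box latched.

Things in the scene. Friction and masses are not known exactly. Their poses are not given: they have to be found in the camera images.
- long_panel: Aluminium panel of the longer box (box fixed, 200 x 104 x 80 mm): 166 x 70 x 4 mm, 0.25 kg, knob in its middle. Origin: centre of the plate's underside, 80 mm above the table while on the box; x along its length, z up. Two end ribs reach 16 mm down into the opening (2 mm play); laid on a flat surface it stands on them, origin 16 mm above that surface.
- long_latch (a joint): Its knob, rad: 0 = latched (wing along panel y), turns anticlockwise from above to a stop at 1.57 = released (wing along panel x); starts 0 to 0.15, stays where left, friction 0.06 N m. Black wing 14 mm thick, 40 long, on the panel's z axis 10 to 46 mm above its origin: grip at 32 mm. From 1.0 on the panel lifts straight up by the knob, in the same grasp.
- tool_case: Flat black tool case, 185 x 270 x 63 mm, lying fixed on the table; origin: centre of its underside, x across its 185 mm, y along its 270 mm, z up; its flat top is 62 mm above the table.
- short_latch (a joint): Same kind of knob on the panel (108 x 70 mm) of the shorter box (fixed, 142 x 104 x 80 mm), rad: 0 = latched; starts 0 to 0.15. To be left alone.

How it is judged (in metres and radians):
On the way:
1. the long box's knob is turned to the released position (value of joint long_latch above 1.2 rad), for 0.1 s.
At the end, for the whole second after the job is handed in: The long panel lies flat (within 7 degrees), knob up, at rest on the tool case, its centre within 50 mm of the middle of the case; the short box's knob is still latched (below 0.35 rad) (horizontal distance between long_panel and tool_case below 0.05 m and z of long_panel in the frame of tool_case between 0.07 and 0.09 m and angle between long_panel's own z axis and vertical below 0.12 rad and linear speed of long_panel below 0.02 m/s and value of joint short_latch below 0.35 rad); the robot touches nothing.
It fails at once if the shorter box's knob is turned (beyond 0.35 rad) (value of joint short_latch above 0.35 rad).
It fails at once if the long panel is dropped (falls faster than 0.6 m/s, a drop of about 2 cm) (linear speed of long_panel above 0.6 m/s and contact force between the fingers and long_panel below 0.1 N).
It also fails if it takes over 48 s, if anything falls off the work surface, if the arm or the gripper's body presses on something with over 40 N, if the wrist force passes 120 N, or if a joint passes its speed limit or range.

### The arm

A 6-joint arm with a two-finger parallel gripper is mounted at the origin on a cart in front of the work surface, level with it; the furniture and walls round the work are solid. World frame = base frame: x ahead of the robot, y to its left, z up, the work surface at z = 0. Lengths are in m, angles in degrees, forces in N, time in s.
With the tool pointing down it reaches from about 0.375 to 0.9 m from the base axis. Payload 3.1 kg.
Tool frame: the origin (TCP) lies between the finger pads; the fingertips stand 19 mm ahead of it and the grasp point (between the pads) is the TCP; z points along the fingers, x is the direction in which the jaws open and shut, and the axes are right-handed (so a half turn about z gives the same grasp; the last joint's range is limited). The gripper opens to 87 mm and grips with 3 to 60 N. Pads are 19 mm wide; open, the fingers measure 117 mm over their backs; the gripper's body (75 mm by 190 mm) begins 51 mm behind the grasp point.
Start: joints at [-83.566, 30.224, 82.088, -0, 67.689, -10.227], TCP at [0.179, -0.599, 0.242] pointing down, gripper open.
Joint ranges: [-176.69, 176.69], [-43.24, 126.21], [12.49, 139.97], [-82, 262], [0, 151.66], [-163.58, 163.58]. Speed limits (degrees/s): [159.86, 159.86, 180, 180, 180, 180].

### API

Orientations are given as a 3x3 rotation matrix whose columns are the frame's x, y, z axes.
In Python, from rig import read_state, capture, camera_info, hand_in, spot_in, silhouettes gives the robot as it stands.
- The arm moves only by the shell command python3 -m jog 'ROWS'. ROWS is text: rows parted by semicolons, each of 7 numbers parted by spaces: the shift along the tool's x, y, z in m, then the turn, a rotation vector about the tool's x, y, z in degrees, then the opening, from 0 (shut) to 1 (fully open). A call has 1 to 8 rows; each row is the pose to reach, as a shift and turn from the pose commanded when the call began, along the tool's axes at that moment; what a row does not reach only later rows make up. A row lasts 1/8 s, in which the tool goes at most 62.5 mm and 10.7 degrees, less where a joint would pass 70% of its speed; a pose out of reach is approached as far as the arm can. A call with a gripper value outside its range is refused whole. The fingers move at their own pace and stop on an object; the grip force is fixed at half the most. Time passes only in rows, so rows that repeat a pose let the fingers close. It gives the time, the measured TCP pose, the force and the opening at its end, in the units of the state.
- read_state(): the state, without advancing time (a new reading comes with each control period).
- capture(name): name is "side" or "top"; returns (picture, depth): 384x512x3 uint8, red, green, blue; 384x512 float32, m along the optical axis (not along the pixel's ray), 0 where there is no reading.
- camera_info(name): a dict with "vfov" (degrees; the focal length in pixels is half the picture's height over the tangent of half this angle, whatever the lens; pixels are square), "cx", "cy" (the principal point, pixels), "dist" ([k1, k2, p1, p2, k3] as OpenCV has them; the pictures are not rectified), "R" (3x3) and "t" (3): a world point X has camera coordinates R X + t. Camera axes: x right, y down, z forward; pixel columns grow to the right and rows downward; lengths in m; the calibration is good to about 2 mm. A picture is of the moment at which its call begins. camera_info takes no time and is no camera call.
- hand_in(): hands the job in, once; it reports no verdict.
Trained networks look in the newest picture that a camera, given by its name, has taken for a name from the list of things; names that differ only in an ending like _2 or _b are one class to them, and where a whole thing is asked for, a point or a joint stands for the part that bears it (a point fixed in the world has none). Each returns a list of dicts, best first, with "score" (0 to 1); they miss things now and then, are a little off and sometimes report something else, mostly with a low value. They report only what shows in the picture. A call takes as long as a camera call.
- spot_in(label, camera): "centre" ([x, y, z] in m, in world coordinates, good to about 4 mm: the middle of the surface that is visible of it).
- silhouettes(label, camera): "region" (384x512 bool, what is visible of it).
The state is a dict: "time_s": time; "joint_positions": joint angles; "qvel": joint speeds; "tau": joint torques, N m; "position": TCP position; "tcp_rot": TCP orientation; "force": force on the tool from outside, world axes, zero at the start; "moment": the same for the moment, N m; "opening": opening from 0.0 (shut) to 1.0 (fully open).
Only numpy, scipy, OpenCV 4.12 (cv2) and the standard library are available. Lean on these libraries where they do the work, as an engineer would, in place of code of your own. Each camera call takes 0.05 s, during which the arm holds its last target.

## Working session

There is one attempt and no reset: what is moved stays moved. The work goes in short steps, Python scripts to look and compute and a shell command to move; the robot and the scene stay as the last step left them, time stands still between calls to the robot, and variables do not carry over. Pictures are saved under pics/ and viewed, and the job is handed in when it is done.

```bash
mkdir -p pics; ls; python3 - <<'E'
from rig import *
import cv2,numpy as np
np.set_printoptions(precision=4,suppress=True)
s=read_state();print(s['time_s'],s['position'],s['tcp_rot'],s['opening'])
for c in("top","side"):
    p,d=capture(c);cv2.imwrite(f'pics/{c}0.png',p[:,:,::-1])
    np.save(f'/tmp/{c}d.npy',d)
    i=camera_info(c);print(c,i)
    for l in("long_panel","long_latch","tool_case","short_latch"):
        print(l,[(x['score'],x['centre']) for x in spot_in(l,c)])
E
```

```text
pics
0.0 [ 0.1792 -0.598   0.2406] [[ 0.2867 -0.958  -0.0003]
 [-0.958  -0.2867  0.0022]
 [-0.0022 -0.0004 -1.    ]] 1.0015034117622825
top {'vfov': 48.780426450694016, 'cx': 261.8644016622551, 'cy': 193.17074343674125, 'dist': array([0.0185, 0.    , 0.    , 0.    , 0.    ]), 'R': array([[-0.0014, -1.    ,  0.0003],
       [-0.9953,  0.0013, -0.0973],
       [ 0.0973, -0.0004, -0.9953]]), 't': array([-0.0403,  0.4873,  1.0718])}
long_panel []
long_latch [(0.45, [0.5281, 0.1884, 0.1187])]
tool_case [(0.82, [0.47, -0.3235, 0.0625])]
short_latch [(0.48, [0.5385, -0.0526, 0.1226])]
side {'vfov': 46.50859914943669, 'cx': 258.35282709350696, 'cy': 184.42700218651916, 'dist': array([-0.1251,  0.    ,  0.    ,  0.    ,  0.    ]), 'R': array([[-0.9981,  0.0614, -0.0011],
       [ 0.0269,  0.4197, -0.9073],
       [-0.0552, -0.9056, -0.4206]]), 't': array([0.5236, 0.0967, 1.175 ])}
long_panel [(0.8, [0.5338, 0.2014, 0.0849])]
long_latch [(0.6, [0.534, 0.2044, 0.1037])]
tool_case [(0.8, [0.4668, -0.2673, 0.0639])]
short_latch [(0.61, [0.5416, -0.04, 0.1075])]
```

View pics/top0.png

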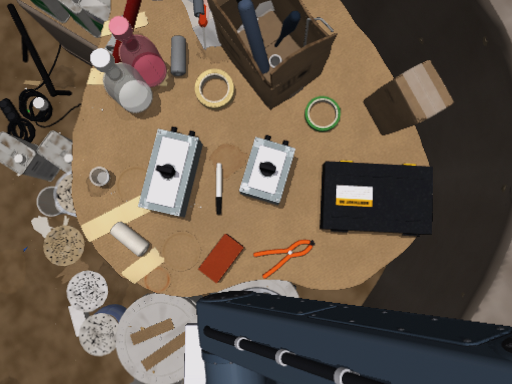

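View pics/side0.png

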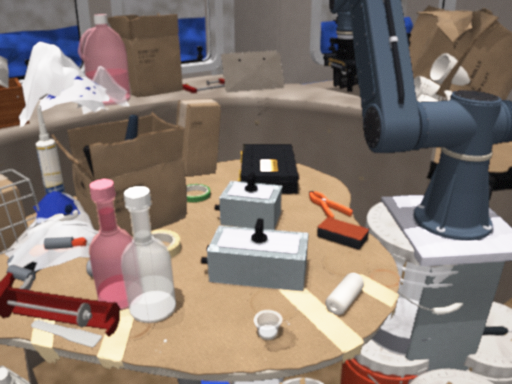

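The top view shows the long box at about (171,172), the short box at (268,169) and the case at (377,198). In the side view the long box is nearest, with its knob at (260,230). Next I'll measure poses from depth.

```bash
cat > h.py <<'E'
from rig import *
import cv2,numpy as np
np.set_printoptions(precision=4,suppress=True)
def cloud(c,d):
    i=camera_info(c);h,w=d.shape;f=h/2/np.tan(np.radians(i['vfov']/2))
    K=np.array([[f,0,i['cx']],[0,f,i['cy']],[0,0,1]])
    g=np.stack(np.meshgrid(np.arange(w),np.arange(h)),-1).reshape(-1,1,2).astype(np.float64)
    n=cv2.undistortPoints(g,K,i['dist'])[:,0]
    P=np.c_[n,np.ones(len(n))]*d.reshape(-1,1)
    return ((P-i['t'])@i['R']).reshape(h,w,3)
def rect(X):
    (c,s,a)=cv2.minAreaRect((X[:,:2]*1000).astype(np.float32));return np.array(c),np.array(s),a
E
python3 - <<'E'
from h import *
p=cv2.imread('pics/top0.png');d=np.load('/tmp/topd.npy');W=cloud('top',d)
def win(m,u0,u1,v0,v1,z0,z1):
    k=np.zeros_like(m);k[v0:v1,u0:u1]=1
    return k&m&(W[...,2]>z0)&(W[...,2]<z1)&(d>0)
one=np.ones(d.shape,bool)
for n,b,z in(("long",(135,210,120,220),(.07,.095)),("longknob",(150,190,155,188),(.105,.16)),("short",(235,300,130,210),(.07,.095)),("shortknob",(252,285,152,185),(.105,.16)),("case",(312,440,155,240),(.05,.075)),("table",(180,240,220,260),(-.05,.03))):
    m=win(one,*b,*z);
    m2=cv2.morphologyEx(m.astype(np.uint8),cv2.MORPH_OPEN,np.ones((3,3)))>0 if 'knob' not in n else m
    X=W[m2];print(n,len(X),X.mean(0),'medz',np.median(X[:,2]),*rect(X))
# long axis direction by PCA
    q=X[:,:2]-X[:,:2].mean(0);e,v=np.linalg.eigh(q.T@q);print('   axis deg',np.degrees(np.arctan2(v[1,1],v[0,1])))
d2=np.load('/tmp/sided.npy');W2=cloud('side',d2)
p2=cv2.imread('pics/side0.png')
k=(p2.max(2)<70)&(W2[...,2]>.09)&(W2[...,2]<.15)
k[:, :245]=0;k[:,275:]=0;k[:215]=0;k[250:]=0
X=W2[k];print('side knob',len(X),X.mean(0),X.min(0),X.max(0))
cv2.imwrite('pics/zoom.png',cv2.resize(p[120:250,130:310],None,fx=4,fy=4,interpolation=cv2.INTER_CUBIC))
E
```

```text
long 3262 [0.5329 0.1894 0.0824] medz 0.0824519461806982 [534.6902 191.0832] [105.0135 199.719 ] 77.08128356933594
   axis deg 166.91519206568435
longknob 116 [0.5333 0.1891 0.124 ] medz 0.12537260059564984 [534.3536 190.9335] [40.4376 14.3351] 79.87847900390625
   axis deg 77.73570128544912
short 2221 [ 0.5388 -0.0523  0.0825] medz 0.08238297765718637 [540.1243 -52.3675] [104.0772 142.1101] 73.31529998779297
   axis deg 163.33454581069623
shortknob 115 [ 0.5386 -0.0526  0.124 ] medz 0.12545254148639648 [539.5768 -52.049 ] [39.7783 14.2655] 74.73393249511719
   axis deg 74.24069461203068
case 7454 [ 0.4725 -0.3285  0.0627] medz 0.062821089061354 [ 475.7112 -329.6104] [272.4986 175.4802] 86.99816131591797
   axis deg 87.091566473827
table 1827 [0.3763 0.1081 0.0007] medz 0.0002504363152058852 [368.2913  96.6093] [101.8236 155.6511] 0.026986917480826378
   axis deg 107.1756100211907
side knob 208 [0.5359 0.2032 0.1096] [0.5208 0.177  0.09  ] [0.5501 0.2158 0.127 ]
```

View pics/zoom.png

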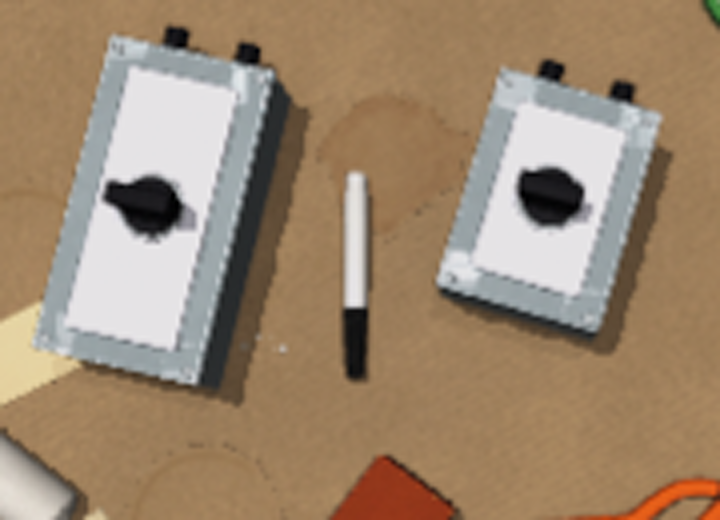

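```bash
cat >> h.py <<'E'
def plan(target,yaw):
    """shift in tool axes and turn about tool z to reach target with tool x at yaw (deg, mod 180), pointing straight down"""
    s=read_state();R=np.array(s['tcp_rot']);p=np.array(s['position'])
    from scipy.spatial.transform import Rotation as Ro
    a=np.radians(yaw);T=np.array([[np.cos(a),np.sin(a),0],[np.sin(a),-np.cos(a),0],[0,0,-1]])
    print('t',s['time_s'],'pos',p,'yaw',np.degrees(np.arctan2(R[1,0],R[0,0])),'tilt',np.degrees(np.arccos(-R[2,2])),'open',s['opening'],'F',np.array(s['force']),'q',np.array(s['joint_positions']))
    print('shift mm',R.T@(np.array(target)-p)*1000,'rotvec',np.degrees(Ro.from_matrix(R.T@T).as_rotvec()))
E
python3 - <<'E'
from h import *
plan([.534,.191,.20],-10.5)
d=np.load('/tmp/topd.npy');W=cloud('top',d)
for u,v in((120,25),(101,60),(140,95),(135,95),(150,70)):print(u,v,W[v,u])
E
```

```text
t 0.5 pos [ 0.1792 -0.5987  0.2415] yaw -73.33868185097008 tilt 0.002509916644368226 open 0.9980865756159083 F [ 0.2839  0.4143 -0.3701] q [-83.5646  30.2254  82.0882  -0.0013  67.6886 -10.2254]
shift mm [-654.8474 -566.3004   41.5447] rotvec [ -0.0006   0.0026 -62.8387]
120 25 [0.8203 0.2572 0.2574]
101 60 [0.7448 0.2952 0.2559]
140 95 [0.7252 0.2604 0.0919]
135 95 [0.7184 0.2666 0.112 ]
150 70 [0.7859 0.235  0.0997]
```

```bash
python3 -m jog '-0.03 -0.026 0 0 0 -8 1; -0.075 -0.065 0 0 0 -16 1; -0.12 -0.104 0 0 0 -24 1; -0.165 -0.143 0 0 0 -32 1; -0.21 -0.182 0 0 0 -40 1; -0.255 -0.221 0 0 0 -48 1; -0.30 -0.26 0 0 0 -56 1; -0.345 -0.299 0 0 0 -62.8 1'; python3 -c "
from h import *
plan([.534,.191,.20],-10.5)"
```

```text
time_s: 1.5
position: [0.3675, -0.181, 0.242]
tcp_rot: [[0.984, -0.18, 0.001], [-0.18, -0.984, -0.001], [0.001, 0.001, -1.0]]
force: [1.0, -0.3, 0.0]
opening: 0.998
t 1.5 pos [ 0.3675 -0.181   0.242 ] yaw -10.347203087008499 tilt 0.09266410488697817 open 0.9981466764254008 F [ 1.0126 -0.2889  0.    ] q [-41.9504  13.5334 111.3095   0.0112  55.0648 -31.6096]
shift mm [  96.8911 -395.9107   41.8392] rotvec [ 0.0404 -0.0834  0.1528]
```

```bash
python3 -m jog '0.012 -0.05 0.005 0 0 0 1; 0.026 -0.107 0.01 0 0 0 1; 0.04 -0.164 0.016 0 0 0 1; 0.054 -0.221 0.022 0 0 0 1; 0.068 -0.278 0.028 0 0 0 1; 0.082 -0.335 0.034 0 0 0 1; 0.094 -0.385 0.041 0 0 0 1; 0.0975 -0.397 0.042 0 0 0 1'; python3 - <<'E'
from h import *
plan([.534,.191,.112],-10.5)
p,d=capture('side');cv2.imwrite('pics/s1.png',cv2.resize(p[100:300,150:350,::-1],None,fx=3,fy=3))
p,d=capture('top');cv2.imwrite('pics/t1.png',p[:,:,::-1])
E
```

```text
time_s: 2.5
position: [0.536, 0.1928, 0.1991]
tcp_rot: [[0.984, -0.179, 0.001], [-0.179, -0.984, 0.0], [0.001, -0.001, -1.0]]
force: [-0.2, 0.7, -0.1]
opening: 0.998
t 2.5 pos [0.536  0.1928 0.1991] yaw -10.32352681159863 tilt 0.05001452364153064 open 0.9980769370201624 F [-0.2189  0.7155 -0.1063] q [ 8.5337 29.0037 92.6856  0.0193 58.2634 18.847 ]
shift mm [-1.7433  2.1405 87.1395] rotvec [-0.0309 -0.0393  0.1765]
```

View pics/s1.png

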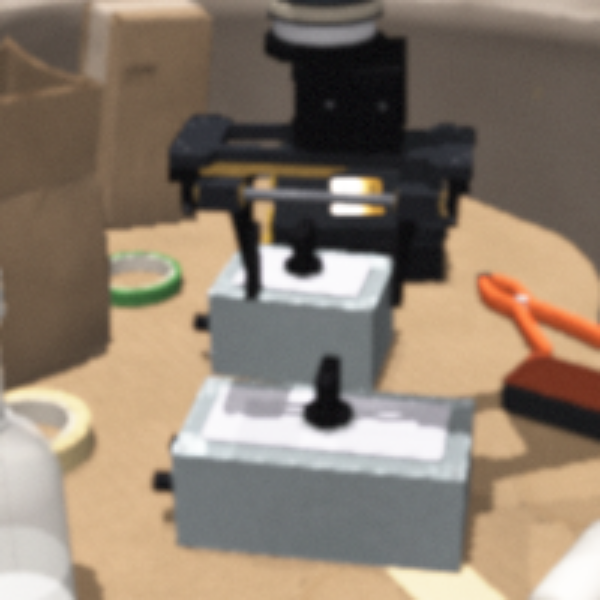

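The gripper hangs squarely above the long knob: fingertips are at crop (250,295) and (400,300), and the knob top is at (330,360). I'll descend and close.

```bash
python3 -m jog '-0.0015 0.002 0.03 0 0 0 1; -0.0015 0.002 0.06 0 0 0 1; -0.0015 0.002 0.08 0 0 0 1; -0.0015 0.002 0.087 0 0 0 1; -0.0015 0.002 0.087 0 0 0 1'; python3 -c "
from h import *
plan([.534,.191,.112],-10.5)"
```

```text
time_s: 3.22
position: [0.5332, 0.1872, 0.1128]
tcp_rot: [[0.983, -0.184, -0.0], [-0.184, -0.983, -0.0], [-0.0, 0.0, -1.0]]
force: [0.7, 0.0, 0.1]
opening: 1.001
t 3.225 pos [0.5332 0.1872 0.1128] yaw -10.61432563809275 tilt 0.03081707543176235 open 1.0005924873792902 F [0.6554 0.0192 0.0997] q [ 8.0273 36.01   96.9972 -0.0136 47.022  18.6509]
shift mm [ 0.0538 -3.8263  0.7663] rotvec [ 0.0187  0.0245 -0.1143]
```

```bash
python3 -m jog '0 -0.0038 0.001 0 0 0 1; 0 -0.0038 0.001 0 0 0 0.5;0 -0.0038 0.001 0 0 0 0; 0 -0.0038 0.001 0 0 0 0; 0 -0.0038 0.001 0 0 0 0; 0 -0.0038 0.001 0 0 0 0; 0 -0.0038 0.001 0 0 0 0; 0 -0.0038 0.001 0 0 0 0'; python3 - <<'E'
from h import *
plan([.534,.191,.112],79)
p,d=capture('side');cv2.imwrite('pics/s2.png',cv2.resize(p[100:300,150:350,::-1],None,fx=3,fy=3))
E
```

```text
time_s: 4.22
position: [0.5346, 0.1921, 0.1129]
tcp_rot: [[0.983, -0.183, 0.001], [-0.183, -0.983, 0.0], [0.001, -0.0, -1.0]]
force: [-1.1, 0.3, 5.1]
opening: 0.288
t 4.225 pos [0.5346 0.1921 0.1129] yaw -10.533526500359326 tilt 0.07568918936969632 open 0.28812940967002837 F [-1.1319  0.275   5.1482] q [ 8.5006 36.1321 96.6382  0.0027 47.1541 19.0323]
shift mm [-0.4018  1.2431  0.8941] rotvec [  0.0345  -0.0766 -89.5335]
```

View pics/s2.png

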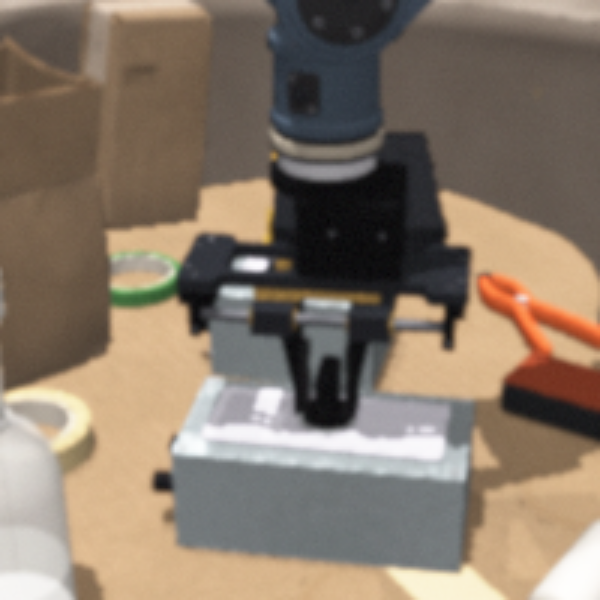

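```bash
python3 -m jog '0 0 0 0 0 0 0; 0 0 0 0 0 0 0; 0 0 0 0 0 0 0; 0 0 0 0 0 0 0; 0 0 0 0 0 0 0; 0 0 0 0 0 0 0'
```

```text
time_s: 5.03
position: [0.5343, 0.1923, 0.1129]
tcp_rot: [[0.983, -0.183, 0.001], [-0.183, -0.983, 0.001], [0.001, -0.001, -1.0]]
force: [-1.3, 0.1, 8.2]
opening: 0.165
```

Gripped: the opening of 0.165 is about 14 mm, which matches the wing. Now I'll turn anticlockwise, which is negative about tool z.

```bash
python3 -m jog '0 0 0 0 0 -6 0; 0 0 0 0 0 -15 0; 0 0 0 0 0 -25 0; 0 0 0 0 0 -35 0; 0 0 0 0 0 -45 0; 0 0 0 0 0 -55 0; 0 0 0 0 0 -65 0; 0 0 0 0 0 -72 0'; python3 -c "
from h import *
plan([.534,.191,.112],77)
print(read_state()['moment'])"
```

```text
time_s: 6.02
position: [0.5343, 0.1923, 0.1129]
tcp_rot: [[0.474, 0.88, 0.001], [0.88, -0.474, 0.001], [0.001, 0.001, -1.0]]
force: [-1.1, 0.1, 7.6]
opening: 0.161
t 6.025 pos [0.5343 0.1923 0.1129] yaw 61.68155531206556 tilt 0.06570036416059737 open 0.16056727663617656 F [-1.1198  0.0527  7.6109] q [  8.5099  36.1233  96.6676   0.038   47.1496 -53.1975]
shift mm [-1.3037  0.3675  0.8719] rotvec [  0.0385  -0.0535 -15.3185]
[ 0.1367  0.1914 -0.076 ]
```

```bash
python3 -m jog '0 0 0 0 0 -8 0; 0 0 0 0 0 -14 0; 0 0 0 0 0 -14 0; 0 0 0 0 0 -14 0'; python3 - <<'E'
from h import *
plan([.534,.191,.112],77)
print(read_state()['moment'])
p,d=capture('side');cv2.imwrite('pics/s3.png',cv2.resize(p[100:300,150:350,::-1],None,fx=3,fy=3))
E
```

```text
time_s: 6.52
position: [0.5343, 0.1923, 0.1129]
tcp_rot: [[0.251, 0.968, 0.001], [0.968, -0.251, 0.0], [0.001, 0.001, -1.0]]
force: [-1.2, 0.7, 9.3]
opening: 0.158
t 6.525 pos [0.5343 0.1923 0.1129] yaw 75.47356253230842 tilt 0.061905965085137515 open 0.15760067007870562 F [-1.2095  0.739   9.2714] q [  8.5142  36.122   96.6674   0.0245  47.1513 -66.976 ]
shift mm [-1.3425  0.0537  0.8848] rotvec [ 0.048  -0.0391 -1.5265]
[0.1642 0.2239 0.0803]
```

View pics/s3.png

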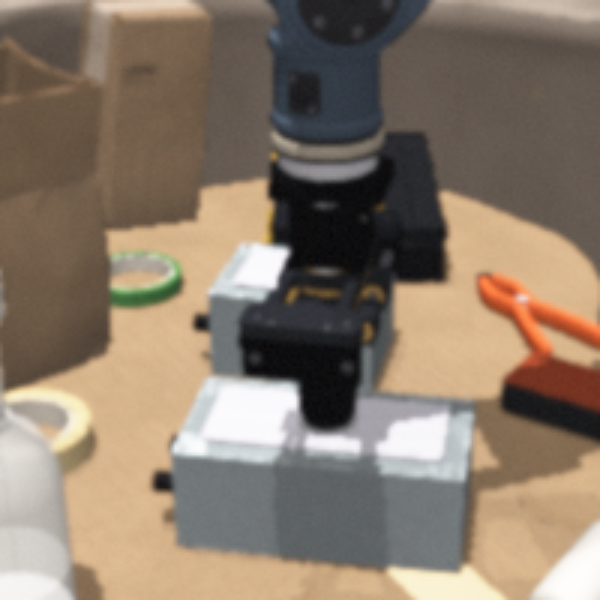

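The gripper is turned through a quarter turn on the knob at crop (328,395), so the knob should be released. Lift slowly.

```bash
python3 -m jog '0 0 -0.004 0 0 0 0; 0 0 -0.010 0 0 0 0; 0 0 -0.016 0 0 0 0; 0 0 -0.024 0 0 0 0; 0 0 -0.034 0 0 0 0; 0 0 -0.046 0 0 0 0; 0 0 -0.060 0 0 0 0; 0 0 -0.070 0 0 0 0'; python3 - <<'E'
from h import *
plan([.534,.191,.25],77)
p,d=capture('side');cv2.imwrite('pics/s4.png',cv2.resize(p[100:300,150:350,::-1],None,fx=3,fy=3))
E
```

```text
time_s: 7.58
position: [0.5344, 0.1921, 0.1829]
tcp_rot: [[0.251, 0.968, 0.001], [0.968, -0.251, 0.0], [0.001, 0.001, -1.0]]
force: [0.6, 0.2, -2.3]
opening: 0.157
t 7.575 pos [0.5344 0.1921 0.1829] yaw 75.4648517083725 tilt 0.08068896196240742 open 0.15675686874578634 F [ 0.5667  0.2329 -2.3067] q [  8.4992  30.143   93.7924   0.      55.9839 -66.9657]
shift mm [ -1.1337  -0.0592 -67.1098] rotvec [ 0.0747 -0.0306 -1.5352]
```

View pics/s4.png

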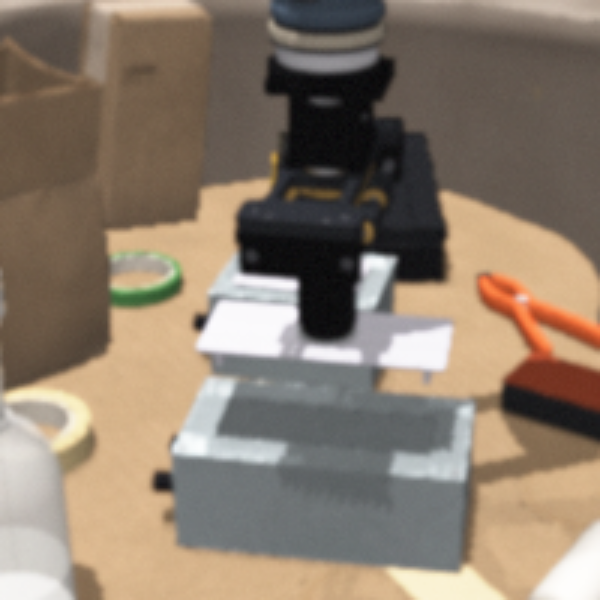

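```bash
python3 -c "
from h import *
plan([.4757,-.3296,.25],-4)"
```

```text
t 7.625 pos [0.5351 0.1923 0.184 ] yaw 75.46944580761273 tilt 0.20072132039484367 open 0.16224788991241396 F [-0.6249  0.3674 -2.4328] q [  8.5055  30.0618  93.7279   0.0014  56.0096 -66.9646]
shift mm [-519.9751   73.6662  -66.5099] rotvec [ 0.0985 -0.1942 79.4692]
```

```bash
python3 -m jog '-0.008 0.001 -0.02 0 0 1 0; -0.025 0.003 -0.04 0 0 4 0; -0.055 0.008 -0.058 0 0 9 0; -0.09 0.013 -0.067 0 0 14 0; -0.125 0.018 -0.067 0 0 20 0; -0.16 0.023 -0.067 0 0 26 0; -0.195 0.028 -0.067 0 0 32 0; -0.23 0.033 -0.067 0 0 38 0'; python3 -c "
from h import *
plan([.4757,-.3296,.25],-4)"
```

```text
time_s: 8.62
position: [0.5077, -0.0408, 0.2492]
tcp_rot: [[0.797, 0.604, 0.001], [0.604, -0.797, -0.0], [0.0, 0.001, -1.0]]
force: [1.0, -1.1, -2.3]
opening: 0.157
t 8.625 pos [ 0.5077 -0.0408  0.2492] yaw 37.149357168532774 tilt 0.04144732369106184 open 0.1567035450936726 F [ 0.9693 -1.1327 -2.3161] q [-17.1677  20.7499  97.9862  -0.0174  61.2253 -54.3087]
shift mm [-199.9471  210.8997   -0.6572] rotvec [ 0.0348 -0.0241 41.1494]
```

```bash
python3 -m jog '-0.025 0.026 0 0 0 5 0; -0.053 0.056 0 0 0 11 0; -0.082 0.086 0 0 0 17 0; -0.11 0.116 0 0 0 23 0; -0.138 0.146 0 0 0 29 0; -0.165 0.174 0 0 0 35 0; -0.186 0.196 0 0 0 39 0; -0.200 0.211 0 0 0 41 0'; python3 - <<'E'
from h import *
plan([.4757,-.3296,.13],-4)
p,d=capture('top');cv2.imwrite('pics/t5.png',p[:,:,::-1])
p,d=capture('side');cv2.imwrite('pics/s5.png',cv2.resize(p[50:250,150:350,::-1],None,fx=3,fy=3))
print([(x['score'],x['centre']) for l in('tool_case','long_panel') for c in('top','side') for x in spot_in(l,c)])
E
```

```text
time_s: 9.62
position: [0.477, -0.33, 0.249]
tcp_rot: [[0.998, -0.066, 0.0], [-0.066, -0.998, -0.0], [0.0, 0.0, -1.0]]
force: [0.1, 0.3, -2.1]
opening: 0.159
t 9.625 pos [ 0.477 -0.33   0.249] yaw -3.760427103326641 tilt 0.02742450639753183 open 0.15940286138782525 F [ 0.1395  0.3303 -2.1381] q [-45.7022  26.2349  88.2429  -0.0108  65.4966 -41.9373]
shift mm [ -1.3294  -0.3197 119.025 ] rotvec [ 0.0244 -0.0125  0.2396]
[(0.9, [0.4624, -0.2476, 0.0608]), (0.86, [0.4658, -0.2678, 0.0611]), (0.93, [0.4837, -0.2792, 0.2196]), (0.69, [0.4823, -0.3008, 0.2235])]
```

View pics/s5.png

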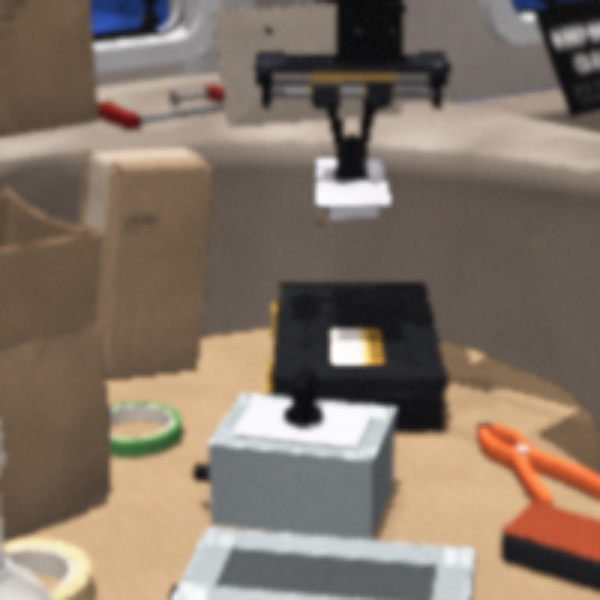

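View pics/t5.png

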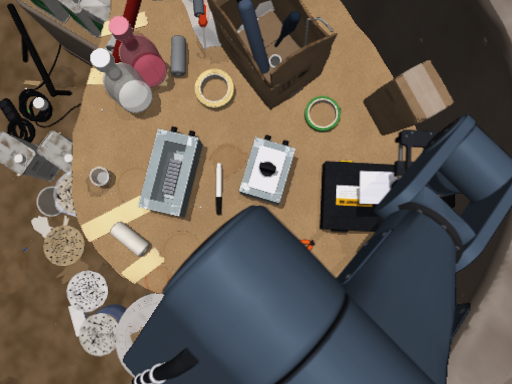

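The panel hangs level over the case: in the side crop it is at (352,185), with the case top at (355,340). Next, lower it.

```bash
python3 -m jog '-0.001 0 0.02 0 0 0 0; -0.001 0 0.05 0 0 0 0; -0.001 0 0.08 0 0 0 0; -0.001 0 0.104 0 0 0 0; -0.001 0 0.119 0 0 0 0; -0.001 0 0.127 0 0 0 0; -0.001 0 0.131 0 0 0 0; -0.001 0 0.131 0 0 0 0'; python3 -c "
from h import *
plan([.4757,-.3296,.111],-4)"
```

```text
time_s: 10.92
position: [0.4772, -0.3281, 0.1179]
tcp_rot: [[0.998, -0.062, 0.001], [-0.062, -0.998, -0.001], [0.001, 0.001, -1.0]]
force: [-0.4, -0.1, -2.3]
opening: 0.159
t 10.925 pos [ 0.4772 -0.3281  0.1179] yaw -3.5301277771351054 tilt 0.049494585205431305 open 0.15915033770286494 F [-0.4001 -0.1125 -2.3058] q [-45.567   36.3093  94.829    0.001   48.8123 -42.0375]
shift mm [-1.3724  1.543   6.9453] rotvec [ 0.0325 -0.0374  0.4699]
```

```bash
python3 -m jog '0 0 0.001 0 0 0 0; 0 0 0.002 0 0 0 0; 0 0 0.003 0 0 0 0; 0 0 0.004 0 0 0 0; 0 0 0.005 0 0 0 0; 0 0 0.005 0 0 0 0'; python3 -m jog '0 0 0.001 0 0 0 0; 0 0 0.001 0 0 0 0'
```

```text
time_s: 11.68
position: [0.4768, -0.3279, 0.1124]
tcp_rot: [[0.998, -0.062, -0.0], [-0.062, -0.998, 0.0], [-0.0, -0.0, -1.0]]
force: [-0.5, -0.0, -2.4]
opening: 0.162
time_s: 11.92
position: [0.4768, -0.3279, 0.1115]
tcp_rot: [[0.998, -0.062, -0.0], [-0.062, -0.998, 0.0], [-0.0, -0.0, -1.0]]
force: [-0.1, -0.8, -2.8]
opening: 0.158
```

```bash
python3 -m jog '0 0 0.001 0 0 0 0; 0 0 0.001 0 0 0 0';python3 -m jog '0 0 0.001 0 0 0 0; 0 0 0.001 0 0 0 0'
```

```text
time_s: 12.18
position: [0.4769, -0.328, 0.1109]
tcp_rot: [[0.998, -0.062, 0.0], [-0.062, -0.998, -0.0], [0.0, 0.0, -1.0]]
force: [-0.2, 0.8, 0.5]
opening: 0.16
time_s: 12.42
position: [0.4769, -0.328, 0.1109]
tcp_rot: [[0.998, -0.062, 0.0], [-0.062, -0.998, -0.001], [0.0, 0.001, -1.0]]
force: [-2.1, 1.2, 6.5]
opening: 0.163
```

Contact at z 0.111, as predicted. The force now pushes up at 6.5 N, so I'll open.

```bash
python3 -m jog '0 0 0 0 0 0 0.2; 0 0 0 0 0 0 0.3; 0 0 0 0 0 0 0.5; 0 0 0 0 0 0 0.6; 0 0 0 0 0 0 0.6; 0 0 0 0 0 0 0.6; 0 0 0 0 0 0 0.6; 0 0 0 0 0 0 0.6'; python3 -m jog '0 0 -0.005 0 0 0 0.6; 0 0 -0.015 0 0 0 0.6; 0 0 -0.03 0 0 0 0.6; 0 0 -0.05 0 0 0 0.6; 0 0 -0.08 0 0 0 0.6; 0 0 -0.11 0 0 0 0.6; 0 0 -0.14 0 0 0 0.6; 0 0 -0.14 0 0 0 0.6';python3 - <<'E'
from h import *
p,d=capture('top');cv2.imwrite('pics/t6.png',p[:,:,::-1])
p,d=capture('side');cv2.imwrite('pics/s6.png',cv2.resize(p[50:250,150:350,::-1],None,fx=3,fy=3))
print([(l,c,x['score'],x['centre']) for l in('tool_case','long_panel','short_latch') for c in('top','side') for x in spot_in(l,c)])
m=silhouettes('long_panel','side')[0]['region'];W=cloud('side',d);X=W[m&(d>0)]
X=X[(X[:,2]>.07)&(X[:,2]<.09)];A=np.c_[X[:,:2],np.ones(len(X))];c=np.linalg.lstsq(A,X[:,2],rcond=None)[0]
print(len(X),X.mean(0),rect(X),'tilt deg',np.degrees(np.hypot(*c[:2])))
E
```

```text
time_s: 13.42
position: [0.4763, -0.3276, 0.109]
tcp_rot: [[0.998, -0.062, -0.001], [-0.062, -0.998, 0.001], [-0.001, -0.001, -1.0]]
force: [-0.3, 0.2, -0.6]
opening: 0.602
time_s: 14.42
position: [0.4782, -0.3292, 0.2533]
tcp_rot: [[0.998, -0.062, 0.005], [-0.062, -0.998, -0.005], [0.006, 0.005, -1.0]]
force: [1.2, 0.7, -0.7]
opening: 0.602
[('tool_case', 'top', 0.71, [0.4796, -0.2431, 0.0634]), ('tool_case', 'side', 0.55, [0.4579, -0.2366, 0.0632]), ('long_panel', 'top', 0.98, [0.4813, -0.2921, 0.0795]), ('long_panel', 'side', 0.92, [0.4845, -0.3112, 0.0859]), ('short_latch', 'top', 0.56, [0.5379, -0.05, 0.1257]), ('short_latch', 'side', 0.45, [0.542, -0.035, 0.1064])]
401 [ 0.4804 -0.3091  0.0813] (array([ 478.9109, -323.581 ]), array([168.145 ,  69.5384]), 88.11174774169922) tilt deg 0.9105739254949614
```

View pics/s6.png

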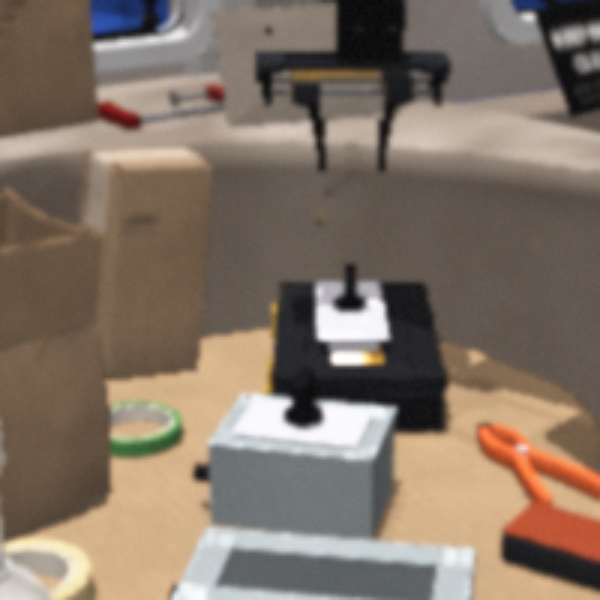

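View pics/t6.png

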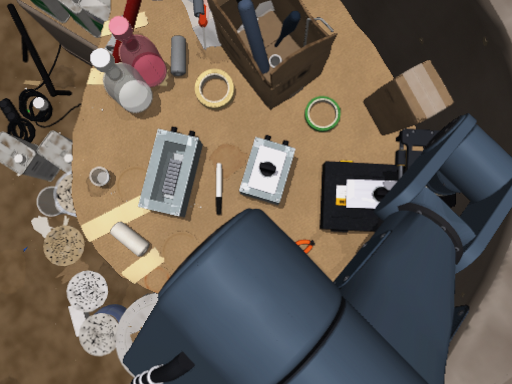

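The panel lies flat in the middle of the case: about (352,315) in the side crop, (368,194) from the top. The gripper is clear above it and the short box's knob looks unchanged.

```bash
python3 -c "
from rig import *
s=read_state();print(s['time_s'],s['force'],max(abs(v) for v in s['qvel']))
print(hand_in())"
```

```text
14.875 [-0.21007265 -0.5743147   0.00753266] 0.3084798893144081
the job is handed in; nothing more can be done
None
```

I released the long box's knob and laid its panel, knob up, on the middle of the tool case. The job was handed in at about 14.9 s of the 48 s allowed.

- **Turn:** I gripped the knob and turned it 86° anticlockwise. I worked this out from the wrist angle and did not read the joint. The panel then came straight up in the same grasp.
- **Placing:** the ribs touched the case at the height I had predicted, and I only opened the fingers once the force had reversed, so the panel was not dropped.
- **Panel position:** the final side-camera depth put the panel's centre at about (0.479, -0.324), roughly 7 mm from the case centre I measured at (0.476, -0.330). Tilt was about 1°.
- **Robot and short box:** the gripper was clear, about 14 cm above the panel, with almost no force on the wrist. The short box's knob looked unchanged in the last pictures.

**Disagreements:**
- The case top measured 175 mm across in the depth picture instead of 185 mm, so its centre could be about 5 mm off.
- The networks' "centre" for the case and panel was shifted in the last pictures because the arm and panel hid parts of them. I relied on the depth measurements instead.

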